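Put the hole saws back on their board in order of size

TASK

Put the four green hole saws back on the storage board, standing teeth down, one centred on each cream felt spot, in order of size: the smallest on the spot next to the red end block, growing step by step to the largest at the grey end. Leave the blue mug standing where it is.

Things in the scene. Friction and masses are not known exactly. Their poses are not given: they have to be found in the camera images.
- saw24: Hole saw, smallest of four: a closed green cylinder 24 mm in diameter and 45 mm tall with a steel toothed rim at the bottom and a small black hole in the top face; loose, stands teeth down. Origin: centre of its underside, z up along its axis.
- saw35: Hole saw, second smallest of four: a closed green cylinder 35 mm in diameter and 45 mm tall with a steel toothed rim at the bottom and a small black hole in the top face; loose, stands teeth down. Origin: centre of its underside, z up along its axis.
- saw46: Hole saw, second largest of four: a closed green cylinder 46 mm in diameter and 45 mm tall with a steel toothed rim at the bottom and a small black hole in the top face; loose, stands teeth down. Origin: centre of its underside, z up along its axis.
- saw57: Hole saw, largest of four: a closed green cylinder 57 mm in diameter and 45 mm tall with a steel toothed rim at the bottom and a small black hole in the top face; loose, stands teeth down. Origin: centre of its underside, z up along its axis.
- spot1: One of four identical cream felt spots (66 mm across, flush, black dot at the centre) in a straight row, 80 mm apart, on top of a dark brown board (400 x 80 x 12 mm, fixed, top 12 mm above the bench). Which of the four spots carries which number changes from start to start. Origin: centre of the spot, on the board's top; x points across the row, y along it.
- spot2: One of four identical cream felt spots (66 mm across, flush, black dot at the centre) in a straight row, 80 mm apart, on top of a dark brown board (400 x 80 x 12 mm, fixed, top 12 mm above the bench). Which of the four spots carries which number changes from start to start. Origin: centre of the spot, on the board's top; x points across the row, y along it.
- spot3: One of four identical cream felt spots (66 mm across, flush, black dot at the centre) in a straight row, 80 mm apart, on top of a dark brown board (400 x 80 x 12 mm, fixed, top 12 mm above the bench). Which of the four spots carries which number changes from start to start. Origin: centre of the spot, on the board's top; x points across the row, y along it.
- spot4: One of four identical cream felt spots (66 mm across, flush, black dot at the centre) in a straight row, 80 mm apart, on top of a dark brown board (400 x 80 x 12 mm, fixed, top 12 mm above the bench). Which of the four spots carries which number changes from start to start. Origin: centre of the spot, on the board's top; x points across the row, y along it.
- red_stop: Red plastic end block, 80 mm across the row x 22 mm along it x 20 mm high, fixed on one end of the board (either end; a grey block of the same size is on the other end). It stands in line with the spots, its centre 65 mm beyond the nearest spot's centre. Origin: centre of its underside, on the board's top.
- mug: Blue enamel mug, 84 mm across, 85 mm tall, handle towards its own +y (turned up to 45 degrees), standing loose to the robot's left of the work. Origin: centre of its underside. To be left where it is.
Things that resemble listed ones, but are neither listed nor needed, are in the scene too. Leave any pink or purple look-alike of the saw24 alone.

How it is judged:
By the outcome, as a careful person would: the job done as asked, in the order asked, and still so for the second after the job is handed in, with the robot touching nothing.
It also fails if it takes over 99 s, if anything falls off the work surface, if the arm or the gripper's body presses on something with over 40 N, if the wrist force passes 120 N, or if a joint passes its speed limit or range.

ROBOT

A 6-joint arm with a two-finger parallel gripper is mounted at the origin on the work surface. World frame = base frame: x ahead of the robot, y to its left, z up, the work surface at z = 0. Lengths are in m, angles in degrees, forces in N, time in s.
With the tool pointing down it reaches from about 0.4 to 0.825 m from the base axis. Payload 7 kg.
Tool frame: the origin (TCP) lies on the centre line of the jaws, within the pads' length; the fingertips stand 19 mm ahead of it and the grasp point (between the pads) is the TCP (r.tip_extent is the distance from the TCP to the fingertips, in m); z points along the fingers, y is the line along which they close (so a half turn about z gives the same grasp; the last joint's range is limited). The gripper opens to 88 mm and grips with 3 to 60 N. Pads are 19 mm wide; open, the fingers measure 130 mm over their backs; the gripper's body (78 mm by 193 mm) begins 47 mm behind the grasp point.
Start: joints at [-56.259, 20.546, 0.682, 0, -70.136, -16.507], TCP at [0.2, -0.645, 0.246] pointing down, gripper open.
Joint ranges: [-176.03, 176.03], [-82.01, 121.73], [-58.28, 71.71], [-173.87, 95.51], [-174.79, -0.11], [-173.66, 173.66]. Speed limits (degrees/s): [136.94, 136.94, 172.46, 180, 180, 180].

INTERFACE

Orientations are given as [roll, pitch, yaw] about the fixed x, y, z axes, in that order (R = Rz(yaw) Ry(pitch) Rx(roll)).
In Python, from plant import r gives the robot as it stands. The module is installed in compiled form; this text tells all that it offers.
- The arm moves only by the tool jog_arm, never from a script. Its argument "deltas" is a list that holds one entry, the list of rows, each a list of 5 numbers: the opening, from -1 (shut) to 1 (fully open), then the shift along the world's x, y, z in cm, then the turn about the world's z in rad. In form: [[[claw, dx, dy, dz, turn], ...]]. A call has 1 to 8 rows; each row shifts and turns the commanded pose from where the row before left it; what a row does not reach is not made up. A row lasts 1/8 s, in which the tool goes at most 62.5 mm and 10.7 degrees, less where a joint would pass 70% of its speed; a pose out of reach is approached as far as the arm can. A call with a gripper value outside its range is refused whole. The fingers move at their own pace and stop on an object; "force" is the grip in N (left out, the last holds). Time passes only in rows, so rows that do not move let the fingers close. It gives the time, the measured TCP pose, the force, the opening and the grip force at its end, in the units of the state.
- r.get_state(): the state, without advancing time (a new reading comes with each control period).
- r.capture(name): name is "side" or "top" or "wrist"; returns the picture (400x640x3 uint8, blue, green, red); there is no depth.
- r.camera_info(name): a dict with "fx", "fy", "cx", "cy" (pixels), "view" (4x4, takes a point from world to camera coordinates). Camera axes: x right, y up, looking along -z (the intrinsics and any distortion apply to the point x, -y, -z); pixel columns grow to the right and rows downward; lengths in m; the calibration is good to about 2 mm. A picture is of the moment at which its call begins: read the wrist's pose just before it. camera_info takes no time and is no camera call; for the wrist camera it gives the pose at the moment of the call.
- r.close_job(): hands the job in; it is judged then, once.
The state is a dict: "time_s": time; "joints": joint angles; "qd": joint speeds; "joint_torque": joint torques, N m; "tcp_pos": TCP position; "eef_rot": TCP orientation; "contact_force": force on the tool from outside, world axes, zero at the start; "moment": the same for the moment, N m; "gripper_width": finger opening in m; "gripper_force": force on a finger pad.
Only numpy, scipy, OpenCV 4.12 (cv2) and the standard library are available. Lean on these libraries where they do the work, as an engineer would, in place of code of your own. Each camera call takes 0.05 s, during which the arm holds its last target. There are 200 camera calls.

## Working session

There is one attempt and no reset: what is moved stays moved. The work goes in short steps, Python scripts to look and compute and a tool call to move; the robot and the scene stay as the last step left them, time stands still between calls to the robot, and variables do not carry over. Pictures are saved under pics/ and viewed, at most 14 in all, crops included, and the job is handed in when it is done.

Besides the shell and the picture viewer there is one more tool, called after "Request:" by a JSON object that holds its "op" and its "data". jog_arm: Moves the arm, as the interface text tells. Its arguments: {"type":"object","properties":{"deltas":{"type":"array"},"force":{"type":"number"}},"required":["deltas"]}

```bash
mkdir -p pics; python3 - <<'E'
from plant import r
import cv2
for n in("top","side"):
    cv2.imwrite(f"pics/{n}0.png",r.capture(n)); i=r.camera_info(n); print(n,i)
print(r.get_state())
E
```

```text
top {'fx': 437.42484739941784, 'fy': 437.42484739941784, 'cx': 318.14870070048926, 'cy': 200.86588913567041, 'view': array([[ 2.66948716e-02, -9.99641972e-01,  1.81967593e-03,
         8.49204407e-02],
       [ 9.98397725e-01,  2.67524112e-02,  4.98627233e-02,
        -5.18751007e-01],
       [-4.98935518e-02,  4.85681312e-04,  9.98754423e-01,
        -1.16671698e+00],
       [ 0.00000000e+00,  0.00000000e+00,  0.00000000e+00,
         1.00000000e+00]])}
side {'fx': 429.97532318751774, 'fy': 429.97532318751774, 'cx': 321.9265642093644, 'cy': 193.80712049631666, 'view': array([[-0.67949852, -0.73351518,  0.01540275,  0.41895595],
       [ 0.57807148, -0.52233796,  0.62689426, -0.31698128],
       [-0.45179101,  0.43487761,  0.77895208, -0.85280176],
       [ 0.        ,  0.        ,  0.        ,  1.        ]])}
{'time_s': 0.1, 'joints': array([-5.62590893e+01,  2.05863452e+01,  6.39986398e-01, -1.65970847e-02,
       -7.01347235e+01, -1.65062798e+01]), 'qd': array([-0.04565496, -0.11453773,  0.07596336,  0.02648661,  0.06255914,
        0.06811487]), 'joint_torque': array([-1.43507634e-03, -5.84161806e+01,  2.93752187e+01,  7.01548889e+00,
        1.02209556e-02, -3.28755220e-05]), 'tcp_pos': array([ 0.1998441 , -0.64432731,  0.24473838]), 'eef_rot': array([ 1.79917826e+02, -8.07884464e-03, -1.62771014e+02]), 'contact_force': array([-0.0758565 , -0.6185441 ,  1.10056755]), 'moment': array([0.02236243, 0.00101303, 0.05043019]), 'gripper_force': 0.0, 'gripper_width': 0.08815146506634397}
```

View pics/top0.png

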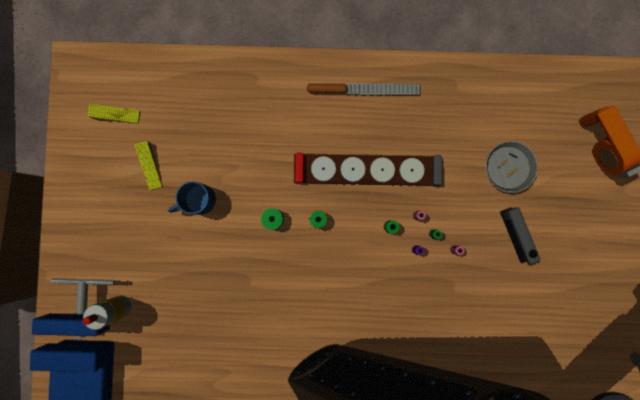

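View pics/side0.png

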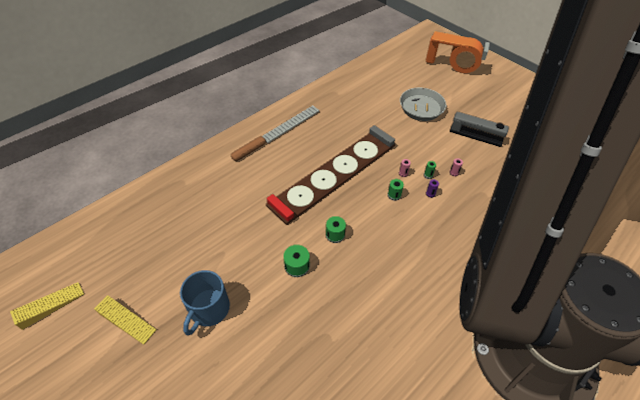

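Top view: greens at (272,219), (318,219), (393,227) and (437,235) are saw57, 46, 35 and 24. Look-alikes of saw24 are pink (421,215), pink (459,250) and purple (419,250). Spots run from (323,169) to (412,170), with red at the left (301,168) and the mug at (195,199). Next I measure and take one close crop.

```bash
cat > h.py <<'E'
import cv2,numpy as np
from plant import r
def ray(i,u,v):
    R,t=i["view"][:3,:3],i["view"][:3,3]
    return -R.T@t, R.T@np.array([(u-i["cx"])/i["fx"],-(v-i["cy"])/i["fy"],-1.])
def onplane(i,u,v,z):
    c,d=ray(i,u,v); return c+d*(z-c[2])/d[2]
def proj(i,p):
    q=i["view"][:3,:3]@p+i["view"][:3,3]; return np.array([i["cx"]+i["fx"]*q[0]/-q[2], i["cy"]+i["fy"]*q[1]/q[2]])
R_={"green":((45,110,40),(80,255,255)),"pink":((135,50,40),(175,255,255)),"purple":((120,80,30),(140,255,255)),"blue":((98,80,30),(118,255,255)),"cream":((15,8,130),(45,110,255)),"red":((0,190,90),(6,255,255))}
def blobs(im,col,amin=15):
    m=cv2.inRange(cv2.cvtColor(im,cv2.COLOR_BGR2HSV),*R_[col])
    cs,_=cv2.findContours(m,cv2.RETR_EXTERNAL,cv2.CHAIN_APPROX_NONE)
    out=[]
    for c in cs:
        a=cv2.contourArea(c)
        if a>=amin: out.append((a,)+cv2.minEnclosingCircle(c)+(c,))
    return sorted(out,key=lambda o:o[1][0])
E
python3 - <<'E'
from h import *
im=cv2.imread("pics/top0.png"); i=r.camera_info("top")
for col,z in(("green",.045),("pink",.045),("purple",.045),("cream",.012),("red",.032),("blue",.085)):
    for a,c,rad,k in blobs(im,col):
        M=cv2.moments(k); g=(M["m10"]/M["m00"],M["m01"]/M["m00"])
        if 160<c[0]<480 and c[1]<280: print(col,a,np.round(g,1),round(rad,1),onplane(i,*g,z).round(4), "diam",round(2*rad*(1.18-z)/437,3))
cv2.imwrite("pics/crop0.png",cv2.resize(im[140:270,250:480],None,fx=3.4,fy=3.4,interpolation=cv2.INTER_CUBIC))
E
```

```text
green 342.0 [271.8 218.8] 10.9 [0.4646 0.2188 0.045 ] diam 0.057
green 215.0 [318. 219.] 8.6 [0.4671 0.098  0.045 ] diam 0.045
green 136.0 [391.7 226.7] 7.4 [ 0.4522 -0.0954  0.045 ] diam 0.038
green 63.0 [436.9 234. ] 5.2 [ 0.4362 -0.2139  0.045 ] diam 0.027
pink 64.5 [419.3 250.2] 6.3 [ 0.3928 -0.1686  0.045 ] diam 0.033
pink 60.0 [419.4 215. ] 5.5 [ 0.4846 -0.1674  0.045 ] diam 0.029
pink 70.5 [457.4 249.9] 6.2 [ 0.3963 -0.268   0.045 ] diam 0.032
cream 387.0 [323.  168.1] 11.6 [0.6055 0.0881 0.012 ] diam 0.062
cream 383.0 [352.4 168.8] 11.6 [0.6058 0.0082 0.012 ] diam 0.062
cream 387.0 [382.  169.3] 11.6 [ 0.6067 -0.0718  0.012 ] diam 0.062
cream 383.0 [411.6 169.8] 11.6 [ 0.6074 -0.1522  0.012 ] diam 0.062
red 197.5 [298.4 167.1] 14.4 [0.6038 0.1537 0.032 ] diam 0.076
blue 830.0 [191.6 198.1] 21.5 [0.5112 0.4193 0.085 ] diam 0.108
```

View pics/crop0.png

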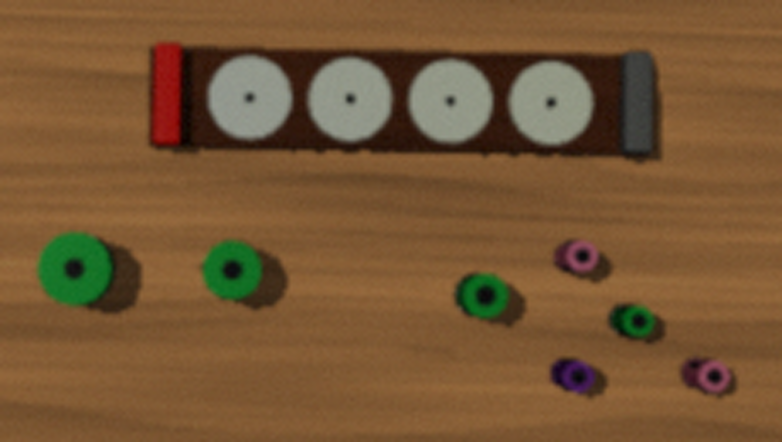

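The choice holds: saw24 is the small green one at crop (637,321), clear of the two pinks and the purple. I refine the positions from the holes and move towards it.

```bash
python3 - <<'E'
from h import *
im=cv2.imread("pics/top0.png"); i=r.camera_info("top"); s=r.camera_info("side")
ims=cv2.imread("pics/side0.png")
def hole(im,c,w):
    x,y=int(c[0]),int(c[1]); p=255-im[y-w:y+w+1,x-w:x+w+1].max(2).astype(float)
    p=np.clip(p-190,0,None); Y,X=np.mgrid[y-w:y+w+1,x-w:x+w+1]; return (X*p).sum()/p.sum(),(Y*p).sum()/p.sum()
for n,c in dict(s57=(272,219),s46=(318,219),s35=(393,227),s24=(438,234)).items():
    g=hole(im,c,3); P=onplane(i,*g,.045); print(n,np.round(g,2),P.round(4),"side pix",proj(s,P).round(1))
print([o[1] for o in blobs(ims,"green")])
E
```

```text
s57 [271.37 218.6 ] [0.4649 0.2199 0.045 ] side pix [295.4 256. ]
s46 [317.84 218.96] [0.4673 0.0983 0.045 ] side pix [335.  224.3]
s35 [392.36 226.5 ] [ 0.4528 -0.0971  0.045 ] side pix [395.9 184.2]
s24 [437.45 233.99] [ 0.4364 -0.2153  0.045 ] side pix [431.  164.3]
[(296.0, 259.8666687011719), (334.53936767578125, 228.21653747558594), (395.9356384277344, 188.410888671875), (430.0, 168.5)]
```

Request:
{"op": "jog_arm", "data": {"deltas": [[[1,1.5,4,0,0.12],[1,2.5,4.5,0,0.15],[1,2.5,4.5,0,0.15],[1,2.5,4.5,0,0.15],[1,2.5,4.5,0,0.15],[1,2.5,4.5,0,0.15],[1,2.5,4.5,0,0.15],[1,2.5,4.5,0,0.15]]], "force": 20}}

```text
time_s: 1.1
tcp_pos: [0.3904, -0.288, 0.2455]
eef_rot: [180.0, 0.0, -95.5]
contact_force: [0.7, -0.4, 0.7]
gripper_width: 0.0875
gripper_force: 0.0
```

Request:
{"op": "jog_arm", "data": {"deltas": [[[1,2,4,-2,0.06],[1,2.6,3.3,-2.5,0.035],[1,0,0,0,0],[1,0,0,0,0]]]}}

```text
time_s: 1.6
tcp_pos: [0.4359, -0.2167, 0.2006]
eef_rot: [180.0, -0.0, -90.3]
contact_force: [-0.3, 0.1, 0.2]
gripper_width: 0.0879
gripper_force: 0.0
```

```bash
python3 - <<'E'
from h import *
s=r.get_state(); i=r.camera_info("wrist"); im=r.capture("wrist"); cv2.imwrite("pics/w1.png",im)
print(s["tcp_pos"],s["eef_rot"],i)
print("tcp proj",proj(i,s["tcp_pos"]), "below at .045",proj(i,np.array([*s["tcp_pos"][:2],.045])))
for a,c,rad,k in blobs(im,"green",100): print(a,c,rad,onplane(i,*c,.045))
E
```

```text
[ 0.43586552 -0.21671222  0.20059627] [ 1.79965762e+02 -1.06089998e-02 -9.02530252e+01] {'fx': 277.4200022044697, 'fy': 277.4200022044697, 'cx': 320.15376338524703, 'cy': 197.15037876576454, 'view': array([[-9.99992301e-01,  3.85519338e-03,  7.32013529e-04,
         4.36044224e-01],
       [-3.91595469e-03, -9.68411874e-01, -2.49325304e-01,
        -1.87450770e-01],
       [-2.52306668e-04, -2.49326251e-01,  9.68419515e-01,
        -3.98669479e-01],
       [ 0.00000000e+00,  0.00000000e+00,  0.00000000e+00,
         1.00000000e+00]])}
tcp proj [319.21990974 251.17327874] below at .045 [319.58222391 188.40922016]
601.0 (307.0, 281.0) 16.970661163330078 [ 0.45128861 -0.10422424  0.045     ]
385.0 (320.0, 186.25999450683594) 12.896124839782715 [ 0.43540246 -0.21909557  0.045     ]
```

View pics/w1.png

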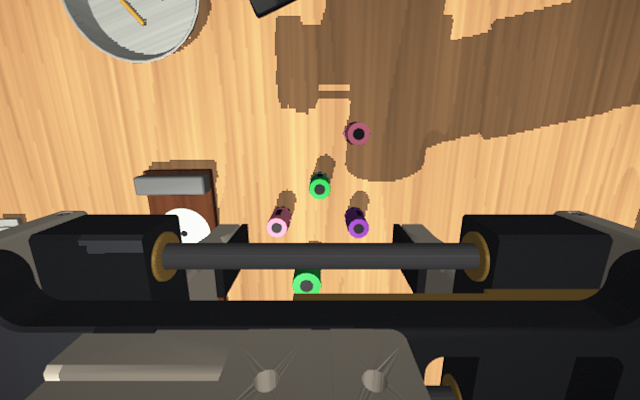

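Wrist view: the saw24 hole at (320,188) falls on the point under the TCP (319.6,188.4), and the pinks and purple are clear of the finger line. Descend and grip.

Request:
{"op": "jog_arm", "data": {"deltas": [[[1,0,0,-5,0],[1,0,0,-5,0],[1,0,0,-4,0],[1,0,0,-2.3,0],[1,0,0,-1,0],[-1,0,0,0,0],[-1,0,0,0,0],[-1,0,0,0,0]]], "force": 20}}

```text
time_s: 2.65
tcp_pos: [0.4367, -0.2168, 0.0286]
eef_rot: [-179.9, -0.0, -90.3]
contact_force: [0.1, -0.9, 1.0]
gripper_width: 0.0627
gripper_force: 0.0
```

Request:
{"op": "jog_arm", "data": {"deltas": [[[-1,0,0,0,0],[-1,0,0,0,0],[-1,0,0,0,0],[-1,0,0,0,0]]]}}

```text
time_s: 3.15
tcp_pos: [0.436, -0.2167, 0.0276]
eef_rot: [-180.0, -0.0, -90.3]
contact_force: [1.0, -0.6, 0.4]
gripper_width: 0.0231
gripper_force: 0.2
```

Request:
{"op": "jog_arm", "data": {"deltas": [[[-1,0,0,0,0],[-1,0,0,0,0],[-1,0,0,2,0],[-1,0,0,4,0],[-1,0,0,4,0],[-1,0,0,0,0]]]}}

```text
time_s: 3.9
tcp_pos: [0.4379, -0.217, 0.1305]
eef_rot: [-179.7, -0.0, -90.3]
contact_force: [-0.0, -0.8, -1.5]
gripper_width: 0.0227
gripper_force: 20.0
```

Request:
{"op": "jog_arm", "data": {"deltas": [[[-1,1.5,3,0,0],[-1,2.5,4.5,0,0],[-1,2.5,4.5,0,0],[-1,2.5,4.5,0,0],[-1,2.5,4.5,0,0],[-1,2.5,4.5,0,0],[-1,2,3.5,0,0],[-1,0.95,1.5,0,0]]]}}

```text
time_s: 4.9
tcp_pos: [0.6056, 0.09, 0.1259]
eef_rot: [179.9, -0.0, -90.2]
contact_force: [-0.7, -0.2, -0.7]
gripper_width: 0.0225
gripper_force: 20.0
```

Request:
{"op": "jog_arm", "data": {"deltas": [[[-1,0,0,-3,0],[-1,0,0,-3,0],[-1,0,0,0,0],[-1,0,0,0,0]]]}}

```text
time_s: 5.4
tcp_pos: [0.6058, 0.088, 0.0682]
eef_rot: [-180.0, -0.0, -90.3]
contact_force: [0.8, -0.3, -0.7]
gripper_width: 0.0228
gripper_force: 20.0
```

```bash
cat > w.py <<'E'
from h import *
import sys
s=r.get_state(); i=r.camera_info("wrist"); im=r.capture("wrist"); t=r.camera_info("top"); it=r.capture("top")
cv2.imwrite(f"pics/{sys.argv[1]}.png",im); cv2.imwrite(f"pics/{sys.argv[1]}t.png",it)
print(s["tcp_pos"],s["gripper_width"])
for cam,im_,ii in(("w",im,i),("t",it,t)):
  for col,z in(("green",float(sys.argv[2])),("cream",.012)):
    for a,c,rad,k in blobs(im_,col,40):
        M=cv2.moments(k); g=(M["m10"]/M["m00"],M["m01"]/M["m00"])
        print(cam,col,a,np.round(g,1),round(rad,1),onplane(ii,*g,z).round(4))
E
python3 w.py w2 0.07
```

```text
[0.60578048 0.08798959 0.06815001] 0.022786380359552855
w green 490.5 [320.2 278.5] 23.1 [0.6053 0.1035 0.07  ]
w green 675.0 [320.4 232.7] 19.7 [0.6051 0.0765 0.07  ]
w green 1281.0 [494.3 371.3] 30.0 [0.5    0.1668 0.07  ]
w green 2483.5 [512.6 221.7] 39.8 [0.5051 0.0709 0.07  ]
w green 224.0 [526.2 273.1] 15.7 [0.4926 0.1007 0.07  ]
w cream 768.5 [  8.  108.7] 42.4 [0.8139 0.0101 0.012 ]
w cream 1510.5 [130.1 284.3] 32.7 [0.7553 0.1424 0.012 ]
w cream 2654.0 [130.7 372.6] 89.6 [0.7698 0.2282 0.012 ]
w cream 37983.5 [139.5 120.5] 159.8 [0.7272 0.0181 0.012 ]
w cream 382.5 [265.3 380.7] 13.1 [0.6538 0.2374 0.012 ]
w cream 7956.5 [319.2 101.1] 52.2 [0.6055 0.0063 0.012 ]
w cream 2109.0 [323. 193.] 41.0 [0.6031 0.0691 0.012 ]
w cream 1142.0 [323.   10.6] 35.8 [ 0.6029 -0.0467  0.012 ]
w cream 342.5 [372.2 379.1] 23.5 [0.5606 0.2362 0.012 ]
w cream 690.5 [389.1 199.3] 18.4 [0.5552 0.074  0.012 ]
w cream 671.5 [425.3 115.9] 22.2 [0.5342 0.016  0.012 ]
w cream 297.0 [428.6 156.1] 17.0 [0.5294 0.043  0.012 ]
w cream 2105.0 [435.2 196. ] 35.9 [0.522  0.0717 0.012 ]
w cream 1129.0 [506.9 285.4] 27.8 [0.4583 0.1448 0.012 ]
w cream 67.5 [570.9   6.7] 11.4 [ 0.4504 -0.0482  0.012 ]
w cream 1352.0 [628.1 196.3] 37.1 [0.3824 0.0725 0.012 ]
t green 178.0 [275.7 216.9] 10.8 [0.4696 0.2063 0.07  ]
t green 196.5 [317.8 219.3] 8.3 [0.4663 0.0983 0.07  ]
t green 141.0 [391.6 226.5] 7.6 [ 0.4529 -0.0909  0.07  ]
t cream 163.5 [ 73.2 291.8] 21.6 [0.256  0.7457 0.012 ]
t cream 86.0 [ 96.7 311.6] 11.2 [0.2055 0.6802 0.012 ]
t cream 66.5 [ 95.8 324.9] 8.6 [0.1704 0.6809 0.012 ]
t cream 81.0 [251.3 167.5] 10.1 [0.6019 0.2823 0.012 ]
t cream 355.0 [379.8  87.8] 32.0 [ 0.8302 -0.0616  0.012 ]
t cream 252.5 [383.7 165.6] 11.9 [ 0.6168 -0.0763  0.012 ]
t cream 426.0 [411.7 169.7] 12.2 [ 0.6077 -0.1522  0.012 ]
t cream 1172.5 [508.  167.5] 20.1 [ 0.6207 -0.4133  0.012 ]
```

View pics/w2.png

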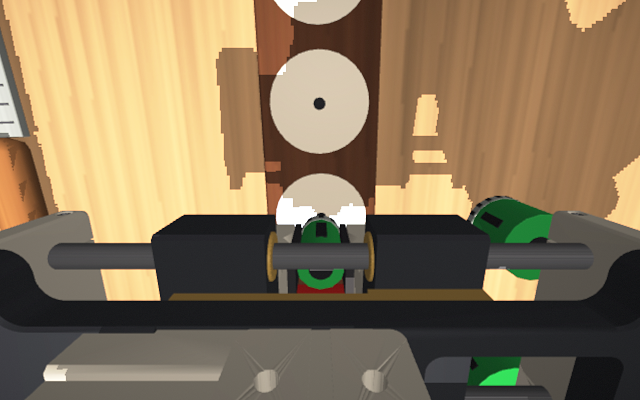

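Wrist view: the second spot's dot at (319,103) agrees with the top measurement, and saw24 is upright in the jaws at (320,255). Lower, release and rise.

Request:
{"op": "jog_arm", "data": {"deltas": [[[-1,0,0,-1.4,0],[-1,0,0,-1,0],[-1,0,0,-0.4,0],[-1,0,0,0,0],[-1,0,0,0,0]]]}}

```text
time_s: 6.12
tcp_pos: [0.6051, 0.0882, 0.0396]
eef_rot: [180.0, -0.0, -90.3]
contact_force: [-3.1, -0.9, 4.9]
gripper_width: 0.0228
gripper_force: 20.0
```

Request:
{"op": "jog_arm", "data": {"deltas": [[[0.5,0,0,0,0],[0.5,0,0,0,0],[0.5,0,0,0,0],[0.5,0,0,0,0],[1,0,0,3,0],[1,0,0,5,0],[1,0,0,5,0],[1,0,0,0,0]]]}}

```text
time_s: 7.12
tcp_pos: [0.6079, 0.0891, 0.1744]
eef_rot: [-179.5, 0.2, -90.3]
contact_force: [-0.0, 0.4, -0.9]
gripper_width: 0.087
gripper_force: 0.0
```

Request:
{"op": "jog_arm", "data": {"deltas": [[[1,-2,-2.5,1,0],[1,-3,-4,1,0],[1,-4,-4.5,1,0],[1,-4,-4.5,0,0],[1,-2.3,-3,0,0],[1,0,0,0,0],[1,0,0,0,0]]]}}

```text
time_s: 8.0
tcp_pos: [0.4527, -0.0966, 0.1995]
eef_rot: [-180.0, 0.0, -90.3]
contact_force: [-0.7, 0.3, -0.5]
gripper_width: 0.0875
gripper_force: 0.0
```

```bash
cat > v.py <<'E'
from h import *
import sys
s=r.get_state(); i=r.camera_info("wrist"); im=r.capture("wrist")
cv2.imwrite(f"pics/{sys.argv[1]}.png",im); print(s["tcp_pos"])
H=cv2.cvtColor(im,cv2.COLOR_BGR2HSV); m=cv2.inRange(H,(45,110,40),(80,255,255))
for a,c,rad,k in blobs(im,"green",150):
    f=np.zeros_like(m); cv2.drawContours(f,[k],-1,255,-1)
    h=cv2.bitwise_and(f,cv2.bitwise_not(m))     # black hole inside the green
    n,l,st,ce=cv2.connectedComponentsWithStats(h)
    for j in range(1,n):
        if st[j,4]>15: print("hole",st[j,4],ce[j].round(1),"blob rad",round(rad,1),[onplane(i,*ce[j],z)[:2].round(4) for z in(.045,.057)])
E
python3 v.py w3
```

```text
[ 0.45271579 -0.09663634  0.19946582]
hole 150 [319.7 187.5] blob rad 17.3 [array([ 0.4527, -0.0979]), array([ 0.4527, -0.1005])]
```

Request:
{"op": "jog_arm", "data": {"deltas": [[[1,0,-0.05,-5,0],[1,0,0,-5,0],[1,0,0,-4,0],[1,0,0,-2.2,0],[1,0,0,-1,0],[-1,0,0,0,0],[-1,0,0,0,0],[-1,0,0,0,0]]]}}

```text
time_s: 9.05
tcp_pos: [0.4532, -0.097, 0.0285]
eef_rot: [-179.9, 0.0, -90.3]
contact_force: [-0.2, -0.5, 0.1]
gripper_width: 0.0633
gripper_force: 0.0
```

Request:
{"op": "jog_arm", "data": {"deltas": [[[-1,0,0,0,0],[-1,0,0,0,0],[-1,0,0,0,0],[-1,0,0,0,0],[-1,0,0,2,0],[-1,0,0,4,0],[-1,0,0,4,0],[-1,0,0,0,0]]]}}

```text
time_s: 10.05
tcp_pos: [0.4544, -0.0969, 0.1303]
eef_rot: [-179.7, 0.0, -90.3]
contact_force: [-0.0, 0.3, -0.7]
gripper_width: 0.0337
gripper_force: 20.0
```

Request:
{"op": "jog_arm", "data": {"deltas": [[[-1,2.5,2,0,0],[-1,4,2.5,0,0],[-1,4,2.5,0,0],[-1,3.35,2.5,0,0],[-1,1.5,1.05,-2,0],[-1,0,0,-3,0],[-1,0,0,-1.5,0],[-1,0,0,0,0]]]}}

```text
time_s: 11.05
tcp_pos: [0.6047, 0.0078, 0.0609]
eef_rot: [179.8, -0.1, -90.3]
contact_force: [0.9, 0.2, -1.3]
gripper_width: 0.0338
gripper_force: 20.0
```

Request:
{"op": "jog_arm", "data": {"deltas": [[[-1,0,0,-1.6,0],[-1,0,0,-0.7,0],[-1,0,0,0,0],[-1,0,0,0,0]]]}}

```text
time_s: 11.55
tcp_pos: [0.6061, 0.0083, 0.0397]
eef_rot: [-180.0, 0.0, -90.3]
contact_force: [0.5, 0.1, -0.9]
gripper_width: 0.034
gripper_force: 20.0
```

Request:
{"op": "jog_arm", "data": {"deltas": [[[0.5,0,0,-0.03,0],[0.5,0,0,0,0],[0.5,0,0,0,0],[0.5,0,0,0,0],[1,0,0,3,0],[1,0,0,5,0],[1,0,0,5,0],[1,-2,1.5,3,0]]]}}

```text
time_s: 12.55
tcp_pos: [0.5873, 0.0231, 0.2019]
eef_rot: [-179.8, 0.0, -90.3]
contact_force: [0.7, -0.0, -0.4]
gripper_width: 0.0877
gripper_force: 0.0
```

Request:
{"op": "jog_arm", "data": {"deltas": [[[1,-4,2.5,0,0],[1,-4,2.5,0,0],[1,-2.5,1.5,0,0],[1,-1.4,1,0,0],[1,0,0,0,0],[1,0,0,0,0],[1,0,0,0,0]]]}}

```text
time_s: 13.42
tcp_pos: [0.4675, 0.098, 0.199]
eef_rot: [180.0, -0.0, -90.3]
contact_force: [-0.6, -0.5, -0.9]
gripper_width: 0.0877
gripper_force: 0.0
```

```bash
python3 v.py w4
```

```text
[0.46754474 0.09802419 0.19900248]
hole 198 [175.1 100.4] blob rad 25.9 [array([0.6114, 0.0068]), array([0.6054, 0.0078])]
hole 89 [186.9 183.4] blob rad 18.3 [array([0.6101, 0.0913]), array([0.6042, 0.0889])]
hole 150 [320.1 188.6] blob rad 22.8 [array([0.467 , 0.0979]), array([0.467 , 0.0952])]
```

View pics/w4.png

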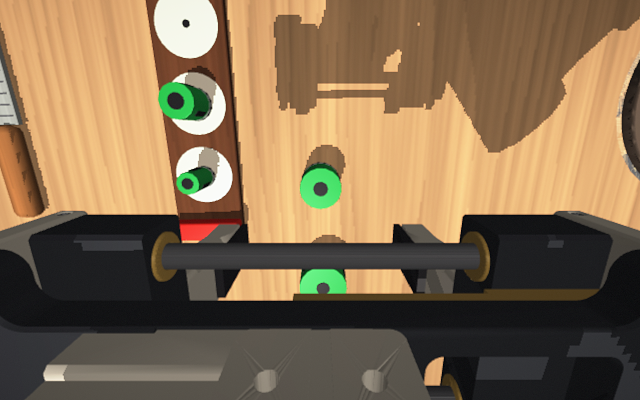

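Wrist view: saw24 (187,183) and saw35 (176,100) stand on their spots within about 1.5 mm, and saw46 at (320,188) lies under the TCP.

Request:
{"op": "jog_arm", "data": {"deltas": [[[1,0,0,-5,0],[1,0,0,-5,0],[1,0,0,-4,0],[1,0,0,-2.2,0],[1,0,0,-0.95,0],[-1,0,0,0,0],[-1,0,0,0,0],[-1,0,0,0,0]]]}}

```text
time_s: 14.48
tcp_pos: [0.4675, 0.0987, 0.0287]
eef_rot: [-179.9, 0.1, -90.3]
contact_force: [-1.4, 0.5, -0.3]
gripper_width: 0.0636
gripper_force: 0.0
```

Request:
{"op": "jog_arm", "data": {"deltas": [[[-1,0,0,0,0],[-1,0,0,0,0],[-1,0,0,0,0],[-1,0,0,2,0],[-1,0,0,4,0],[-1,0,0,4,0],[-1,0,0,0,0]]]}}

```text
time_s: 15.35
tcp_pos: [0.4686, 0.0993, 0.1305]
eef_rot: [-179.7, 0.2, -90.3]
contact_force: [-0.1, -0.6, -1.7]
gripper_width: 0.0444
gripper_force: 20.0
```

Request:
{"op": "jog_arm", "data": {"deltas": [[[-1,2,-2.5,0,0],[-1,3.5,-4,0,0],[-1,3.5,-4.5,0,0],[-1,3,-4,0,0],[-1,1.95,-2,0,0],[-1,0,0,-2,0],[-1,0,0,-3,0],[-1,0,0,-1.5,0]]]}}

```text
time_s: 16.35
tcp_pos: [0.6047, -0.072, 0.0598]
eef_rot: [179.8, -0.0, -90.3]
contact_force: [-0.4, 0.2, -0.8]
gripper_width: 0.045
gripper_force: 20.0
```

Request:
{"op": "jog_arm", "data": {"deltas": [[[-1,0,0,-1.5,0],[-1,0,0,-0.6,0],[-1,0,0,-0.2,0],[-1,0,0,-0.03,0],[-1,0,0,0,0]]]}}

```text
time_s: 16.98
tcp_pos: [0.607, -0.0715, 0.0402]
eef_rot: [-179.9, 0.0, -90.3]
contact_force: [-0.7, 0.6, 1.0]
gripper_width: 0.0447
gripper_force: 20.0
```

Request:
{"op": "jog_arm", "data": {"deltas": [[[0.6,0,0,0,0],[0.6,0,0,0,0],[0.6,0,0,0,0],[0.6,0,0,0,0],[1,0,0,3,0],[1,0,0,5,0],[1,0,0,5,0],[1,0,0,3,0]]]}}

```text
time_s: 17.98
tcp_pos: [0.6072, -0.0717, 0.2025]
eef_rot: [-179.8, 0.0, -90.3]
contact_force: [0.5, 0.5, 0.1]
gripper_width: 0.0876
gripper_force: 0.0
```

Request:
{"op": "jog_arm", "data": {"deltas": [[[1,-1,2,0,0],[1,-2,4,0,0],[1,-2.5,5,0,0],[1,-2.5,5,0,0],[1,-2.5,5,0,0],[1,-2,4.5,0,0],[1,-1.65,3.7,0,0],[1,0,0,0,0]]]}}

```text
time_s: 18.98
tcp_pos: [0.4641, 0.2225, 0.1997]
eef_rot: [-180.0, 0.0, -90.1]
contact_force: [0.1, -0.4, 0.6]
gripper_width: 0.0874
gripper_force: 0.0
```

Request:
{"op": "jog_arm", "data": {"deltas": [[[1,0,0,0,0],[1,0,0,0,0]]]}}

```text
time_s: 19.23
tcp_pos: [0.4652, 0.2195, 0.1994]
eef_rot: [180.0, -0.0, -90.3]
contact_force: [0.2, 0.6, -0.2]
gripper_width: 0.0876
gripper_force: 0.0
```

```bash
python3 v.py w5
```

```text
[0.46523761 0.21954984 0.1994212 ]
hole 121 [167.9  54.1] blob rad 22.7 [array([0.6105, 0.0861]), array([0.6045, 0.0889])]
hole 56 [190.3  66.6] blob rad 22.7 [array([0.5902, 0.0972]), array([0.5851, 0.0995])]
hole 147 [320.  188.3] blob rad 27.1 [array([0.4648, 0.2191]), array([0.4648, 0.2164])]
```

Request:
{"op": "jog_arm", "data": {"deltas": [[[1,0,-0.05,-5,0],[1,0,0,-5,0],[1,0,0,-4,0],[1,0,0,-2.2,0],[1,0,0,-0.95,0],[1,0,0,0,0],[-1,0,0,0,0],[-1,0,0,0,0]]]}}

```text
time_s: 20.27
tcp_pos: [0.4655, 0.2203, 0.029]
eef_rot: [-179.9, 0.1, -90.3]
contact_force: [0.1, -0.3, 0.7]
gripper_width: 0.073
gripper_force: 0.0
```

Request:
{"op": "jog_arm", "data": {"deltas": [[[-1,0,0,0,0],[-1,0,0,0,0],[-1,0,0,0,0],[-1,0,0,2,0],[-1,0,0,4,0],[-1,0,0,5,0],[-1,0,0,0,0]]]}}

```text
time_s: 21.15
tcp_pos: [0.4667, 0.2214, 0.1416]
eef_rot: [-179.7, 0.3, -90.3]
contact_force: [-0.2, -0.3, -0.9]
gripper_width: 0.0558
gripper_force: 20.0
```

Request:
{"op": "jog_arm", "data": {"deltas": [[[-1,1.5,-3,0,0],[-1,2,-5,0,0],[-1,2,-5.5,0,0],[-1,2,-5.5,0,0],[-1,2,-5.5,0,0],[-1,2,-5,0,0],[-1,1.75,-4.65,0,0],[-1,1,-3,0,0]]]}}

```text
time_s: 22.15
tcp_pos: [0.6071, -0.1538, 0.136]
eef_rot: [179.9, 0.0, -90.4]
contact_force: [0.5, 0.5, -2.0]
gripper_width: 0.0558
gripper_force: 20.0
```

Request:
{"op": "jog_arm", "data": {"deltas": [[[-1,0,0,-2,0],[-1,0,0,-3,0],[-1,0,0,-2.5,0],[-1,0,0,-1.5,0],[-1,0,0,-0.6,0],[-1,0,0,-0.23,0],[-1,0,0,0,0],[-1,0,0,0,0]]]}}

```text
time_s: 23.15
tcp_pos: [0.6081, -0.1516, 0.0404]
eef_rot: [-179.9, 0.0, -90.3]
contact_force: [-0.8, 0.8, 1.6]
gripper_width: 0.0554
gripper_force: 20.0
```

Release, rise, then pull back clear for a look.

Request:
{"op": "jog_arm", "data": {"deltas": [[[0.8,0,0,0,0],[0.8,0,0,0,0],[0.8,0,0,0,0],[0.8,0,0,0,0],[1,0,0,3,0],[1,0,0,5,0],[1,0,0,5,0],[1,0,0,5,0]]]}}

```text
time_s: 24.15
tcp_pos: [0.6072, -0.1517, 0.2213]
eef_rot: [-180.0, -0.0, -90.3]
contact_force: [0.8, 0.0, 0.1]
gripper_width: 0.0878
gripper_force: 0.0
```

Request:
{"op": "jog_arm", "data": {"deltas": [[[1,-2,-3,2,0],[1,-3,-5,0,0],[1,-3,-5,0,0],[1,-3,-5,0,0],[1,-3,-5,0,0],[1,-3,-5,0,0],[1,-1,-2,0,0],[1,0,0,0,0]]]}}

```text
time_s: 25.15
tcp_pos: [0.4262, -0.453, 0.2393]
eef_rot: [180.0, 0.0, -90.4]
contact_force: [-0.1, 0.5, 0.3]
gripper_width: 0.0872
gripper_force: 0.0
```

```bash
python3 - <<'E'
from h import *
im=r.capture("top"); i=r.camera_info("top"); cv2.imwrite("pics/topf.png",im); sd=r.capture("side"); print(r.get_state()["tcp_pos"])
for a,c,rad,k in blobs(im,"green",25):
    M=cv2.moments(k); g=(M["m10"]/M["m00"],M["m01"]/M["m00"]); print(a,np.round(g,1),onplane(i,*g,.057).round(4))
for col,z in (("blue",.085),):
    for a,c,rad,k in blobs(im,col,300):
        M=cv2.moments(k); print(a,onplane(i,M["m10"]/M["m00"],M["m01"]/M["m00"],z).round(4))
a=cv2.resize(im[130:270,250:480],(785,478),interpolation=cv2.INTER_CUBIC); cv2.imwrite("pics/cf.png",a)
cv2.imwrite("pics/sf.png",cv2.resize(sd[110:280,220:480],(780,510),interpolation=cv2.INTER_CUBIC))
E
```

```text
[ 0.4273531  -0.45154482  0.23950269]
52.0 [322.8 167.1] [0.6025 0.0892 0.057 ]
124.0 [353.5 167.4] [0.604  0.0091 0.057 ]
232.0 [384.2 167.5] [ 0.6056 -0.071   0.057 ]
377.0 [414.9 167.9] [ 0.6069 -0.1509  0.057 ]
861.5 [0.1808 0.7316 0.085 ]
2807.0 [0.0676 0.7022 0.085 ]
830.5 [0.5113 0.4193 0.085 ]
```

View pics/cf.png

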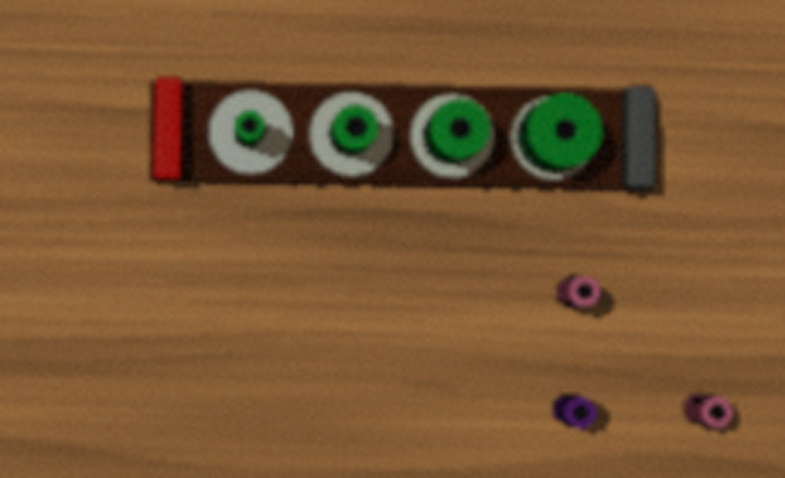

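View pics/sf.png

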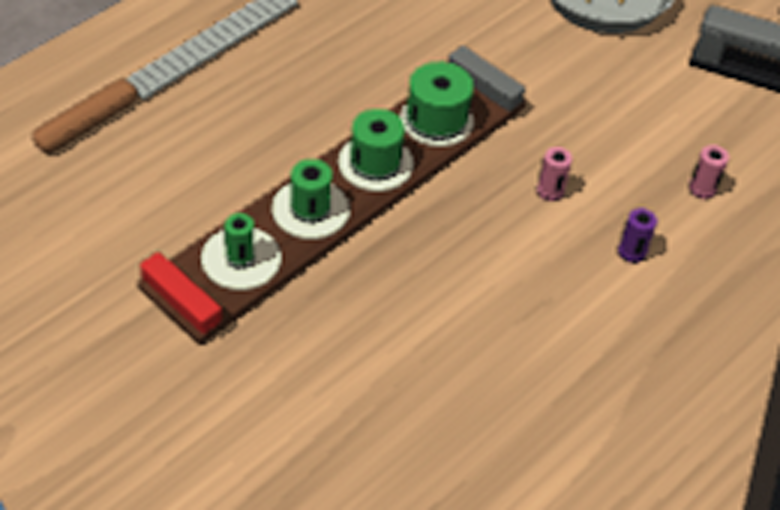

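Top crop: the saws at x = 250, 355, 460 and 565 stand in size order from the red end. The side crop shows all four upright on their spots. The mug is unmoved at (0.511, 0.419), the same reading as before. Handing in.

```bash
python3 -c "
from plant import r
print(r.close_job())"
```

```text
the job is handed in; nothing more can be done
None
```

The job is handed in: all four green hole saws stand teeth down on their spots, smallest at the red end to largest at the grey end, within about 3 mm of centre by the final top view, and the mug and look-alikes were left alone.

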